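Stir the drying beads and hold the dryer's sprung lid at the mark

TASK

Help the washed ceramic beads dry: take the rod from its wooden holder, stir the beads round in the blue dish until most of them are well away from where they lay, and stand the rod back in its holder. Then lift the dryer's sprung air lid by its black bar until the lid lines up with the green mark arm beside it, and finish while still holding it steady there; do not let go. Keep the lid shut until the rod is back, touch the beads only with the rod, spill none, and leave the green arm and the other things on the bench as they are.

Things in the scene. Friction and masses are not known exactly. Their poses are not given: they have to be found in the camera images.
- rod_grip (a point): Stirring rod, standing upright in its wooden holder at the start: steel shaft 12 mm thick, with a round pale wooden handle 18 mm thick at its top; 130 mm long in all, 60 g. This point is on the rod's axis at the middle of the 50 mm long handle, 105 mm above the tip and 25 mm below the top. z runs up along the rod. It has up to 2 mm of play in the holder all round and may lean by a few degrees.
- rod_tip (a point): The lower end of the rod, on its axis (105 mm below rod_grip); z runs up along the rod.
- rod: The stirring rod; origin at its lower tip, z up along the rod.
- socket (a point): Floor of the rod holder's hole, on the hole's axis. The holder is a fixed wooden block 62 x 62 mm, 46 mm high, with one round upright hole 16 mm wide and 40 mm deep in its top (its mouth is 46 mm above the bench, bevelled by 3 mm); this point is 6 mm above the bench.
- dish_floor (a point): Centre of the flat inner floor, 5 mm above the bench, of a fixed round blue ceramic dish: 112 mm across its rim, rim 45 mm above the bench, walls 4 mm; inside it is about 92 mm wide at the floor and 104 mm at the rim. Holder and dish may change places from start to start.
- lid (a joint): The dryer's white sprung air lid, in rad: 0 shut, grows as its front rises, stop at 1.3. It turns about the level hinge at the rear of the dryer; a spring closes it all the time: lifting at the bar takes about 3 N when shut and 5 N at 0.8 rad. It snaps shut when let go.
- dryer: Warm-air dryer, a fixed grey box 120 (x) x 130 (y) x 68 mm high; origin at the centre of its underside on the bench, x points to its rear (away from the lid's bar), y to its left, z up. Joints lid and mark turn about one line parallel to its y axis, 56 mm behind the origin and 68 mm above the bench.
- lid_hinge (a point): Point on the hinge line, in the middle of the lid's width, 68 mm above the bench. Its frame turns with the lid: -x runs along the lid to its front edge, y along the hinge line.
- lid_bar (a point): Middle of the lid's black lifting bar: a round bar 12 mm thick and 90 mm long, level, parallel to the hinge line, in front of the lid. It is carried by two steel arms 40 mm either side of the middle, so 70 mm is free between them; about 35 mm is free between bar and lid. Lid shut, the point is 152 mm in front of the hinge line and 22 mm above it (90 mm above the bench) and nothing stands under it. Same axes as lid_hinge; y runs along the bar.
- mark (a joint): Angle, in rad, at which the green mark arm is set (between 0.45 and 0.8). Measured just as the lid's: when lid and arm are at the same angle, the orange stripe on the lid's left edge lies alongside the green arm. Its friction holds it; it is not to be moved.
- mark_tip (a point): Free end of the green mark arm, 105 mm from the hinge line; a thin green arm 8 mm wide and 4 mm thick beside the dryer's left flank, 78 mm left of the dryer's middle. Its frame turns with the arm, -x along it to the free end.
- solder_packet: Bystander: silvered packet 54 x 104 x 22 mm lying on the bench; origin under its centre.
- eye_loupe: Bystander: black eye loupe, 41 mm wide, 30 mm high; origin under its centre.
- ear_cup_1: Bystander: little silver cup with a domed stone, 20 x 25 x 11 mm; origin under its centre.
- bead0: Terracotta ceramic bead, a short barrel 16 mm across and 14 mm high, 10 g; origin at the centre of its flat end, on the dish's floor at the start. The six beads start upright in a ring about 27 mm from the dish's centre; the centre is free.
- bead1: White ceramic bead, a short barrel 16 mm across and 14 mm high, 10 g; origin at the centre of its flat end, on the dish's floor at the start. The six beads start upright in a ring about 27 mm from the dish's centre; the centre is free.
- bead2: Terracotta ceramic bead, a short barrel 16 mm across and 14 mm high, 10 g; origin at the centre of its flat end, on the dish's floor at the start. The six beads start upright in a ring about 27 mm from the dish's centre; the centre is free.
- bead3: White ceramic bead, a short barrel 16 mm across and 14 mm high, 10 g; origin at the centre of its flat end, on the dish's floor at the start. The six beads start upright in a ring about 27 mm from the dish's centre; the centre is free.
- bead4: Terracotta ceramic bead, a short barrel 16 mm across and 14 mm high, 10 g; origin at the centre of its flat end, on the dish's floor at the start. The six beads start upright in a ring about 27 mm from the dish's centre; the centre is free.
- bead5: White ceramic bead, a short barrel 16 mm across and 14 mm high, 10 g; origin at the centre of its flat end, on the dish's floor at the start. The six beads start upright in a ring about 27 mm from the dish's centre; the centre is free.
There are look-alikes about, which are no part of the job. There is more than one size of the rod; the job needs the largest.

How it is judged:
By the outcome, as a careful person would: the job done as asked, in the order asked, and still so for the second after the job is handed in, while the arm keeps its last pose, push and grip.
It also fails if it takes over 72 s, if anything falls off the work surface, if the arm or the gripper's body presses on something with over 40 N, if the wrist force passes 120 N, or if a joint passes its speed limit or range.

ROBOT

A 7-joint arm with a two-finger parallel gripper is mounted at the origin on a cart in front of the work surface, level with it; the furniture and walls round the work are solid. World frame = base frame: x ahead of the robot, y to its left, z up, the work surface at z = 0. Lengths are in m, angles in rad, forces in N, time in s.
With the tool pointing down it reaches from about 0.4 to 0.9 m from the base axis. Payload 5.5 kg.
Tool frame: the origin (TCP) lies midway between the tips of the shut fingers; the grasp point (between the pads) lies 19 mm behind it (manip.grip_depth is the distance from the TCP to the grasp point, in m); z points along the fingers, y is the line along which they close (so a half turn about z gives the same grasp; the last joint's range is limited). The gripper opens to 92 mm and grips with 3 to 60 N. Pads are 19 mm wide; open, the fingers measure 130 mm over their backs; the gripper's body (75 mm by 190 mm) begins 47 mm behind the grasp point.
Start: joints at [-0.839, 0.501, -0.427, 1.55, 0.221, 1.138, -0.21], TCP at [0.294, 0.58, 0.227] pointing down, gripper open.
Joint ranges: [-2.88, 2.88], [-0.31, 2.03], [-1.54, 1.56], [0.2, 2.42], [-1.41, 4.55], [0.19, 2.02], [-2.57, 2.57]. Speed limits (rad/s): [2.57, 2.57, 3.14, 3.14, 3.14, 3.14, 3.14].

INTERFACE

Orientations are given as a unit quaternion [x, y, z, w].
In Python, from bench import manip, effector, viewer gives the robot as it stands. Calls block until the motion is done:
- manip.move_pose(position, orientation): joint-space move of the TCP to a pose.
- manip.servo_line(position, ori=None, vel=0.15): straight line of the TCP; ori=None keeps the orientation; vel is the mean speed in m/s.
- manip.movej(angles): joint-space move.
- effector.open_jaws() and effector.close(f_grip=None): open the fingers fully, or close them until they stop; f_grip is the grip in N (None keeps the last).
- manip.sleep(seconds).
- manip.solve_ik(position, orientation): joint angles nearest the present ones, or None.
- viewer.get_image(name): name is "scene" or "top"; returns the picture (400x640x3 uint8, red, green, blue); there is no depth.
- viewer.get_calibration(name): a dict with "vfov" (degrees; the focal length in pixels is half the picture's height over the tangent of half this angle, whatever the lens; pixels are square), "cx", "cy" (the principal point, pixels), "eye" and "attitude" of the camera in the world. Camera axes: x right, y down, z forward; pixel columns grow to the right and rows downward; lengths in m; the calibration is good to about 2 mm. A picture is of the moment at which its call begins. get_calibration takes no time and is no camera call.
A pose or a line that the arm cannot do raises manip.PlanningError and nothing moves.
- manip.hand_in(): hands the job in; it is judged then, once.
Readings, each from a call of its own:
- manip.current_clock(): time.
- manip.current_q(): joint angles.
- manip.current_joint_velocities(): joint speeds.
- manip.current_tau(): joint torques, N m.
- manip.current_tool_pos(): TCP position.
- manip.current_tcp_rot(): TCP orientation.
- manip.current_force(): force on the tool from outside, world axes, zero at the start.
- manip.current_wrist_torque(): the same for the moment, N m.
- manip.current_finger_gap(): finger opening in m.
- manip.current_gripper_force(): force on a finger pad.
Only numpy, scipy, OpenCV 4.12 (cv2) and the standard library are available. Lean on these libraries where they do the work, as an engineer would, in place of code of your own. Each camera call takes 0.05 s, during which the arm holds its last target. There are 200 camera calls.

## Working session

There is one attempt and no reset: what is moved stays moved. The work goes in short steps, each a Python script; the robot and the scene stay as the last script left them, time stands still between calls to the robot, and variables do not carry over. Pictures are saved under pics/ and viewed, at most 10 in all, crops included, and the job is handed in when it is done.

```bash
mkdir -p pics; ls
python3 - <<'E'
from bench import manip, effector, viewer
import cv2
for n in("scene","top"):
    cv2.imwrite(f"pics/{n}0.png",viewer.get_image(n)[:,:,::-1]); print(n,viewer.get_calibration(n))
print(manip.current_tcp_rot(),manip.current_clock())
E
```

```text
pics
scene {'vfov': 56.99962624830682, 'cx': 307.4131662334963, 'cy': 202.08482589867054, 'eye': array([-0.07014857, -0.50812066,  0.53396224]), 'attitude': array([ 0.7631057 , -0.41609935,  0.23771472, -0.43361588])}
top {'vfov': 45.25902497402985, 'cx': 327.4250703834349, 'cy': 201.08698355648428, 'eye': array([ 0.40527409, -0.10766826,  1.07387001]), 'attitude': array([-0.69682662,  0.71218874, -0.05769295,  0.06238095])}
[ 2.32205756e-01  9.72666282e-01 -8.57639874e-04 -2.34055023e-04] 0.1
```

View pics/scene0.png

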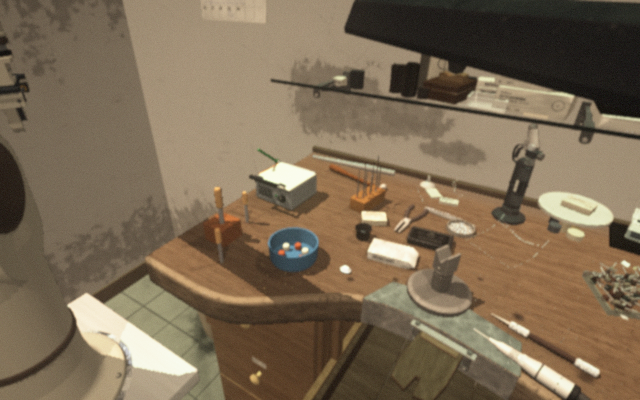

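View pics/top0.png

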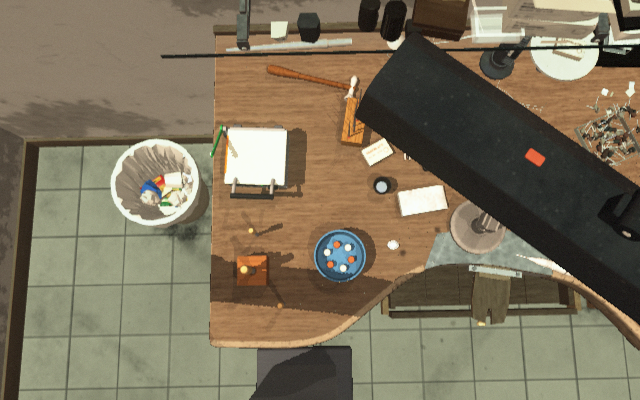

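```bash
cat > h.py <<'E'
from bench import manip, effector, viewer
import numpy as np, cv2
from scipy.spatial.transform import Rotation as R
def cam(n):
    c=viewer.get_calibration(n); return c["eye"],R.from_quat(c["attitude"]).as_matrix(),200/np.tan(np.radians(c["vfov"]/2)),c["cx"],c["cy"]
def proj(n,p):
    e,A,f,cx,cy=cam(n); v=A.T@(np.array(p)-e); return np.round([cx+f*v[0]/v[2],cy+f*v[1]/v[2],v[2]],2)
def ray(n,u,v):
    e,A,f,cx,cy=cam(n); d=A@np.array([(u-cx)/f,(v-cy)/f,1]); return e,d/np.linalg.norm(d)
def onplane(n,u,v,z):
    e,d=ray(n,u,v); return e+d*(z-e[2])/d[2]
def tri(a,b):
    (e1,d1),(e2,d2)=ray("scene",*a),ray("top",*b)
    s=np.linalg.lstsq(np.c_[d1,-d2],e2-e1,rcond=None)[0]; p,q=e1+s[0]*d1,e2+s[1]*d2
    return (p+q)/2,np.linalg.norm(p-q)
def down(yaw): # tool pointing down, tool y at world angle yaw
    y=np.array([np.cos(yaw),np.sin(yaw),0]); z=np.array([0,0,-1.]); return R.from_matrix(np.c_[np.cross(y,z),y,z]).as_quat()
def shot(n,name,box=None,k=1):
    im=viewer.get_image(n)[:,:,::-1]
    if box: im=im[box[1]:box[3],box[0]:box[2]]
    cv2.imwrite(f"pics/{name}.png",cv2.resize(im,None,fx=k,fy=k,interpolation=cv2.INTER_CUBIC)); return im
E
python3 - <<'E'
from h import *
print(proj("top",[0,0,0]),proj("scene",[.294,.58,.227]),proj("top",[.294,.58,.227]))
for n,u,v in(("top",340,256),("scene",293,262),("top",253,270),("top",252,230),("top",279,306),("top",256,160)): print(n,u,v,onplane(n,u,v,.02).round(3))
a=cv2.imread("pics/scene0.png")[140:280,180:330]; b=cv2.imread("pics/top0.png")[115:320,200:370]
c=np.zeros((600,800,3),np.uint8)
a=cv2.resize(a,None,fx=2.6,fy=2.6,interpolation=2); b=cv2.resize(b,None,fx=2.35,fy=2.35,interpolation=2)
c[:a.shape[0],:a.shape[1]]=a; c[:b.shape[0],395:395+b.shape[1]]=b
cv2.imwrite("pics/crop0.png",c)
E
```

```text
[283.81 483.7    0.99] [ 21.14 124.66   0.93] [-69.7  358.14   0.82]
top 340 256 [ 0.464 -0.127  0.02 ]
scene 293 262 [ 0.43  -0.151  0.02 ]
top 253 270 [0.438 0.063 0.02 ]
top 252 230 [0.525 0.065 0.02 ]
top 279 306 [0.36  0.006 0.02 ]
top 256 160 [0.684 0.057 0.02 ]
```

View pics/crop0.png

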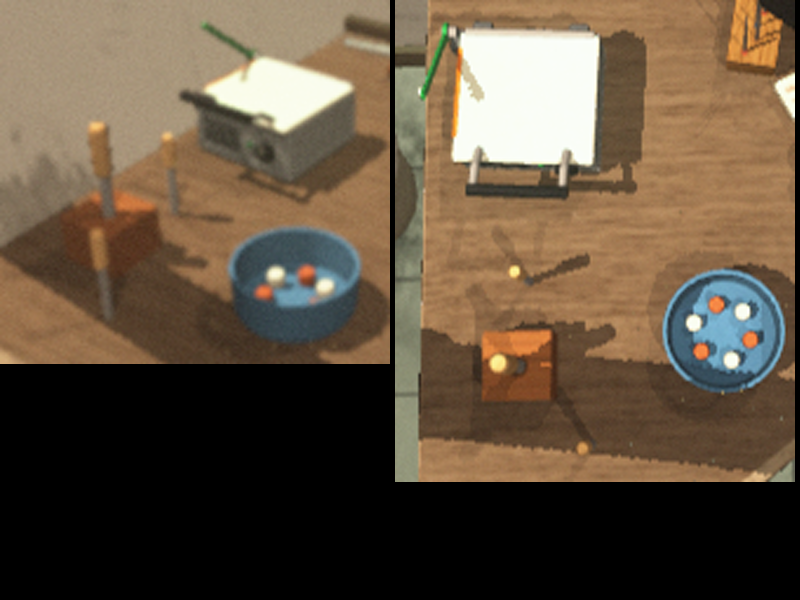

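```bash
cat > m.py <<'E'
from h import *
T=cv2.imread("pics/top0.png"); S=cv2.imread("pics/scene0.png")
def mask(im,lo,hi,box):
    m=cv2.inRange(cv2.cvtColor(im,cv2.COLOR_BGR2HSV),lo,hi); k=np.zeros_like(m); x0,y0,x1,y1=box; k[y0:y1,x0:x1]=255; return m&k
def hull(m):
    c=max(cv2.findContours(m,0,1)[0],key=cv2.contourArea); return cv2.convexHull(c)
if __name__=="__main__":
    for n,im,box in(("top",T,(305,220,380,290)),("scene",S,(260,220,330,280))):
        h=hull(mask(im,(95,80,50),(125,255,255),box))
        P=np.array([onplane(n,*p,.045)[:2] for p in h[:,0].astype(float)],np.float32)
        print(n,"dish",cv2.boundingRect(h),"ell",np.round(cv2.fitEllipse(P)[0],4),np.round(cv2.fitEllipse(P)[1],3))
    for n,im,box in(("top",T,(225,245,280,295)),("scene",S,(195,205,250,250)),):
        h=hull(mask(im,(3,150,60),(13,255,255),box)); r=cv2.minAreaRect(h); print(n,"holder",r)
        for p in cv2.boxPoints(r): print("  ",onplane(n,*p,.046).round(4))
    for n,im,box in(("top",T,(236,260,256,276)),("top",T,(245,225,258,236)),("scene",S,(212,182,228,215)),("scene",S,(240,185,255,210))):
        m=mask(im,(12,70,130),(28,255,255),box); h=hull(m); print(n,"handle",cv2.boundingRect(h),np.round(cv2.minEnclosingCircle(h),2) if 0 else cv2.minEnclosingCircle(h))
    h=hull(mask(T,(0,0,150),(180,60,255),(220,120,295,190))); r=cv2.minAreaRect(h); print("lid",r)
    for p in cv2.boxPoints(r): print("  ",onplane("top",*p,.075).round(4))
    h=hull(mask(T,(0,0,0),(180,255,50),(222,186,280,202))); r=cv2.minAreaRect(h); print("bar",r, onplane("top",*r[0],.09).round(4))
    for p in cv2.boxPoints(r): print("  ",onplane("top",*p,.09).round(4))
    for n,im,box in(("top",T,(200,115,235,165)),("scene",S,(250,140,290,170))):
        m=mask(im,(45,100,40),(80,255,255),box); print(n,"green",[p.tolist() for p in cv2.boxPoints(cv2.minAreaRect(hull(m)))])
E
python3 m.py
```

```text
top dish (314, 230, 52, 52) ell [ 0.464  -0.1261] [0.109 0.11 ]
scene dish (302, 231, 15, 23) ell [ 0.4813 -0.1588] [0.031 0.081]
top holder ((252.5, 270.0), (30.0, 31.0), 90.0)
   [0.4693 0.0929 0.046 ]
   [0.4679 0.0266 0.046 ]
   [0.4048 0.0266 0.046 ]
   [0.4062 0.0922 0.046 ]
scene holder ((222.5675811767578, 229.90542602539062), (32.55099868774414, 36.003379821777344), 80.53767395019531)
   [0.4233 0.1116 0.046 ]
   [0.4904 0.0576 0.046 ]
   [ 0.3975 -0.0415  0.046 ]
   [0.3405 0.0082 0.046 ]
top handle (236, 260, 20, 16) ((245.5, 266.3666687011719), 11.436203956604004)
top handle (245, 225, 10, 11) ((249.5, 230.0), 6.726912021636963)
scene handle (212, 182, 16, 33) ((219.5, 198.40625), 17.303712844848633)
scene handle (240, 185, 15, 25) ((247.0, 197.0), 13.89254379272461)
lid ((255.07620239257812, 158.451904296875), (61.0559196472168, 62.23055648803711), 1.4320961236953735)
   [0.6083 0.1169 0.075 ]
   [0.7461 0.1156 0.075 ]
   [ 0.7395 -0.0171  0.075 ]
   [ 0.602  -0.0129  0.075 ]
bar ((275.3999938964844, 187.3000030517578), (1.7888542413711548, 3.130495071411133), 63.43495178222656) [0.606  0.0053 0.09  ]
   [0.6063 0.0091 0.09  ]
   [0.6091 0.0032 0.09  ]
   [0.6057 0.0016 0.09  ]
   [0.6028 0.0074 0.09  ]
top green [[209.92831420898438, 156.3341064453125], [220.18728637695312, 124.4173355102539], [223.42428588867188, 125.45779418945312], [213.16531372070312, 157.37457275390625]]
scene green [[269.0, 156.0], [269.0, 156.0], [269.0, 156.0], [269.0, 156.0]]
```

Run:
```python
from h import *
print("dish rim proj scene",[proj("scene",[.464+.055*np.cos(a),-.126+.055*np.sin(a),.045])[:2].tolist() for a in np.arange(4)*np.pi/2])
t=onplane("top",243.8,269.5,.136); print("rod top",t,proj("scene",t)); print("tri",tri((217.5,187.7),(243.8,269.5)))
for x in(.406,.468):
  for y in(.031,.093): print("holder corner",proj("scene",[x,y,.046])[:2])
b=onplane("top",251.9,196.3,.09); print("bar",b,proj("scene",b), onplane("top",230.2,195.9,.09),onplane("top",273.6,196.7,.09))
print("green hinge",tri((278,161),(221.7,125.6)),"tip",tri((258,149),(211,156.3)))
S=cv2.imread("pics/scene0.png")[135:220,205:325]; cv2.imwrite("pics/c1.png",cv2.resize(S,None,fx=6,fy=6,interpolation=2))
```

```text
dish rim proj scene [[305.76, 228.64], [272.37, 232.74], [277.27, 253.83], [313.34, 249.0]]
rod top [0.43543948 0.06180679 0.136     ] [216.02 187.5    0.83]
tri (array([0.43659922, 0.060773  , 0.13524576]), np.float64(0.0032427154755998804))
holder corner [221.43 230.69]
holder corner [202.25 222.48]
holder corner [239.66 218.22]
holder corner [220.85 210.81]
bar [0.58792867 0.05446766 0.09      ] [262.22 180.37   0.96] [0.5898044 0.0998388 0.09     ] [0.58605494 0.0091448  0.09      ]
green hinge (array([0.75171394, 0.12593143, 0.06549338]), np.float64(0.00039139825861528684)) tip (array([0.66475789, 0.12947988, 0.13425402]), np.float64(0.0026722237786679093))
```

View pics/c1.png

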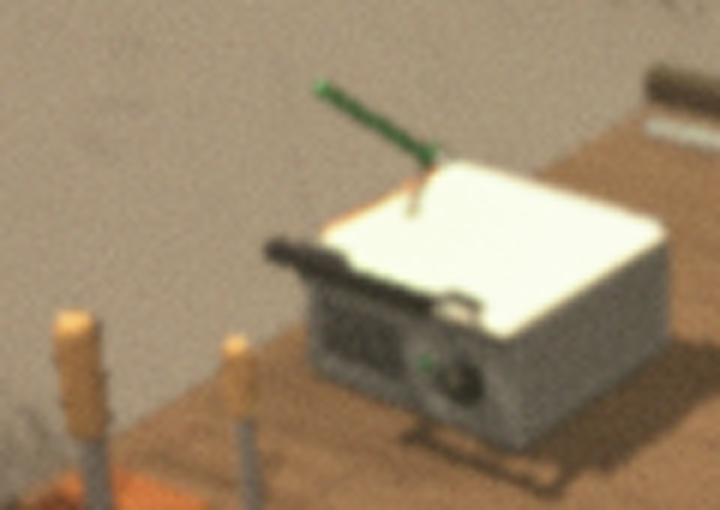

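```bash
cat >> h.py <<'E'
ROD=np.array([.436,.0613]); DISH=np.array([.464,-.126]); QD=down(np.pi/2)
E
python3 - <<'E'
from h import *
print(manip.solve_ik([*ROD,.26],QD),manip.solve_ik([*DISH,.2],QD))
manip.move_pose([*ROD,.24],QD); print(manip.current_clock())
manip.servo_line([*ROD,.092],vel=.12); f0=manip.current_force()
effector.close(25)
print(manip.current_clock(),manip.current_finger_gap(),manip.current_force()-f0,manip.current_tool_pos(),manip.current_gripper_force())
shot("scene","grasp",(190,120,350,280),4)
E
```

```text
[ 0.01394677  0.06160157 -0.22281592  2.01483462  0.01553687  1.06672665
  1.35483133] [ 0.1437798   0.19919169  0.07361961  2.0056922  -0.01805932  0.93731201
  1.79743623]
2.0417
4.5667 0.017485839816655427 [ 0.6804686  -0.22723858  0.47366717] [0.43599511 0.06134926 0.09199608] 24.97603713632998
```

View pics/grasp.png

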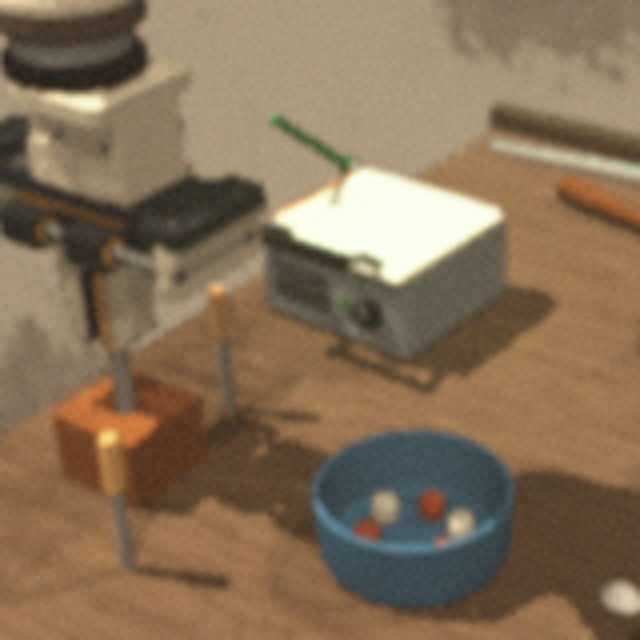

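Run:
```python
from h import *
Z=.0955
manip.servo_line([*ROD,.195],vel=.15); print(manip.current_finger_gap())
manip.servo_line([*DISH,.195],vel=.2); f0=manip.current_force()
manip.servo_line([*DISH,Z],vel=.12); print("in",manip.current_clock(),manip.current_force()-f0)
fm=0
def go(r,a,v=.12):
    global fm
    manip.servo_line([DISH[0]+r*np.cos(a),DISH[1]+r*np.sin(a),Z],vel=v)
    fm=max(fm,np.linalg.norm((manip.current_force()-f0)))
N=12
for i in range(N+1): go(.029*min(1,(i+1)/3),2*np.pi*i/N)
print(manip.current_clock(),fm,manip.current_finger_gap())
for i in range(1,7): go(.021,2*np.pi*i/N)
go(0.01,np.pi)
manip.servo_line([*(DISH-[.01,0]),.195],vel=.12)
manip.servo_line([*ROD,.195],vel=.2)
print(manip.current_clock(),fm,manip.current_finger_gap(),manip.current_tool_pos())
a=shot("top","a"); b=shot("scene","b")
c=np.zeros((600,800,3),np.uint8)
c[:400,:400]=cv2.resize(a[210:310,290:390],(400,400),interpolation=2); c[:600,400:]=cv2.resize(b[140:290,200:300],(400,600),interpolation=2)
cv2.imwrite("pics/ab.png",c)
```

```text
0.017293314397756148
in 7.525 [-0.79710154 -0.30231744  0.05231196]
11.0583 3.3581882671565246 0.017453243011625392
14.9 3.3581882671565246 0.01789822060537567 [0.43593676 0.0602373  0.19475025]
```

View pics/ab.png

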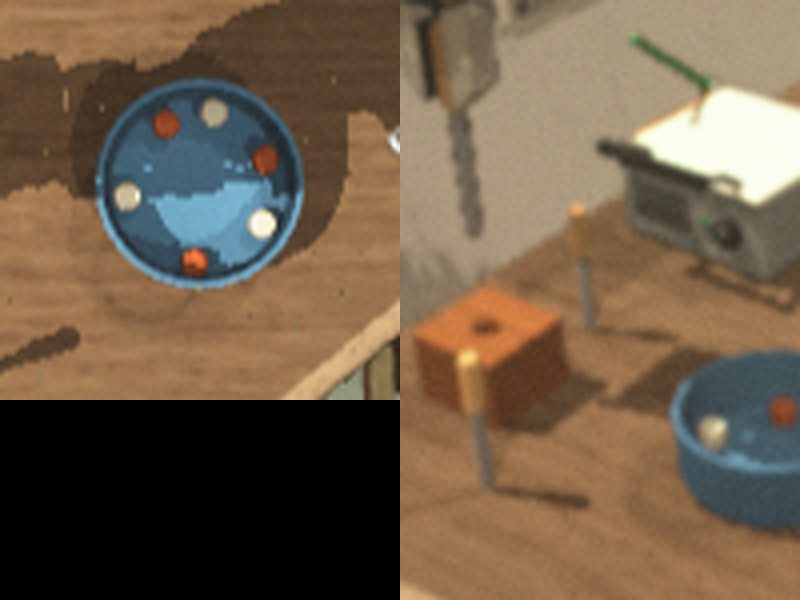

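Run:
```python
from h import *
Z=.0955
print("tip expected",proj("scene",[*ROD,.109]),"lower shaft z .155",proj("scene",[*ROD,.15]))
manip.servo_line([*DISH,.195],vel=.2); f0=manip.current_force()
manip.servo_line([*DISH,Z],vel=.12)
fm=[]
def go(r,d,v=.12):
    a=np.radians(d); manip.servo_line([DISH[0]+r*np.cos(a),DISH[1]+r*np.sin(a),Z],vel=v)
    fm.append(round(float(np.linalg.norm((manip.current_force()-f0)[:2])),1))
for r in(.02,.032): go(r,135)
for d in range(155,376,20): go(.032,d)
go(.012,365)
print(fm,manip.current_clock(),manip.current_finger_gap())
manip.servo_line([*(DISH+[.012,0]),.195],vel=.12)
manip.servo_line([*ROD,.195],vel=.2); manip.sleep(.3)
print(manip.current_clock(),manip.current_tool_pos())
a=shot("top","a2"); b=shot("scene","b2")
c=np.zeros((600,800,3),np.uint8)
c[:400,:400]=cv2.resize(a[210:310,290:390],(400,400),interpolation=2); c[:600,400:]=cv2.resize(b[150:240,190:250],(400,600),interpolation=2)
cv2.imwrite("pics/ab2.png",c)
```

```text
tip expected [217.82 197.78   0.85] lower shaft z .155 [215.59 181.97   0.83]
[0.5, 0.6, 1.5, 2.1, 3.1, 0.6, 0.2, 2.2, 0.2, 1.8, 0.3, 2.4, 4.8, 3.5, 0.7] 20.9583 0.01792089198860064
23.35 [0.43612628 0.06065144 0.19497525]
```

View pics/ab2.png

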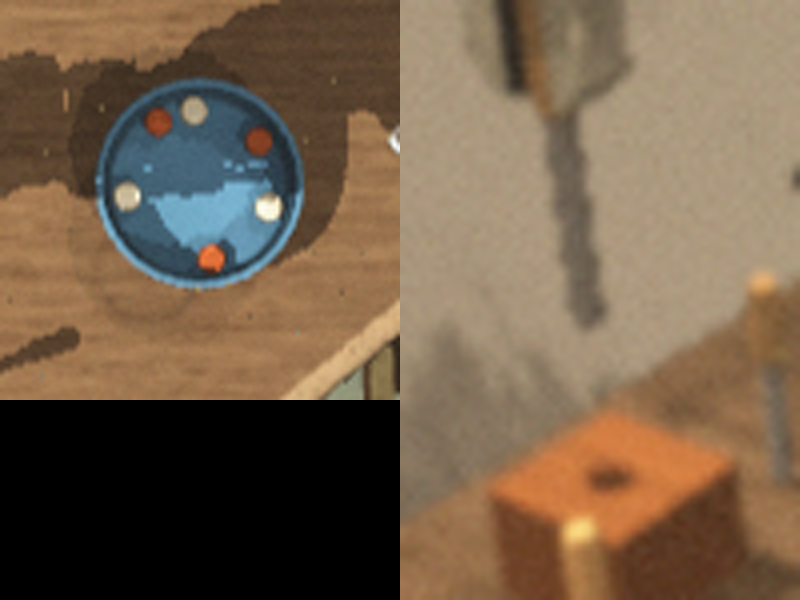

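Run:
```python
from h import *
Z=.0945
effector.close(45)
manip.servo_line([*DISH,.195],vel=.25); f0=manip.current_force()
manip.servo_line([*DISH,Z],vel=.15)
fm=[]
def go(r,d,v=.1):
    a=np.radians(d); t=np.array([DISH[0]+r*np.cos(a),DISH[1]+r*np.sin(a),Z]); manip.servo_line(t,vel=v)
    fm.append((round(float(np.linalg.norm((manip.current_force()-f0)[:2])),1),round(1e3*float(np.linalg.norm(manip.current_tool_pos()-t)),1)))
for s,e in((62,140),(335,400)):
    go(.035,s)
    for d in np.linspace(s,e,6)[1:]: go(.035,d)
    go(0,0,.15)
print(fm,manip.current_clock(),manip.current_finger_gap())
manip.servo_line([*DISH,.195],vel=.15)
manip.servo_line([*ROD,.195],vel=.25); manip.sleep(.2)
print(manip.current_clock(),manip.current_tool_pos())
a=shot("top","a3"); b=shot("scene","b3")
c=np.zeros((600,800,3),np.uint8)
c[:400,:400]=cv2.resize(a[210:310,290:390],(400,400),interpolation=2); c[:600,400:]=cv2.resize(b[150:240,190:250],(400,600),interpolation=2)
cv2.imwrite("pics/ab3.png",c)
```

```text
[(1.2, 0.4), (1.3, 1.1), (1.5, 0.6), (4.9, 2.3), (7.5, 3.2), (7.4, 3.7), (1.3, 1.3), (0.7, 1.3), (3.7, 3.1), (5.0, 3.5), (4.7, 4.1), (5.2, 3.1), (8.0, 3.6), (1.1, 0.5)] 29.6583 0.017063136563753533
31.5833 [0.43616748 0.05987718 0.1948644 ]
```

View pics/ab3.png

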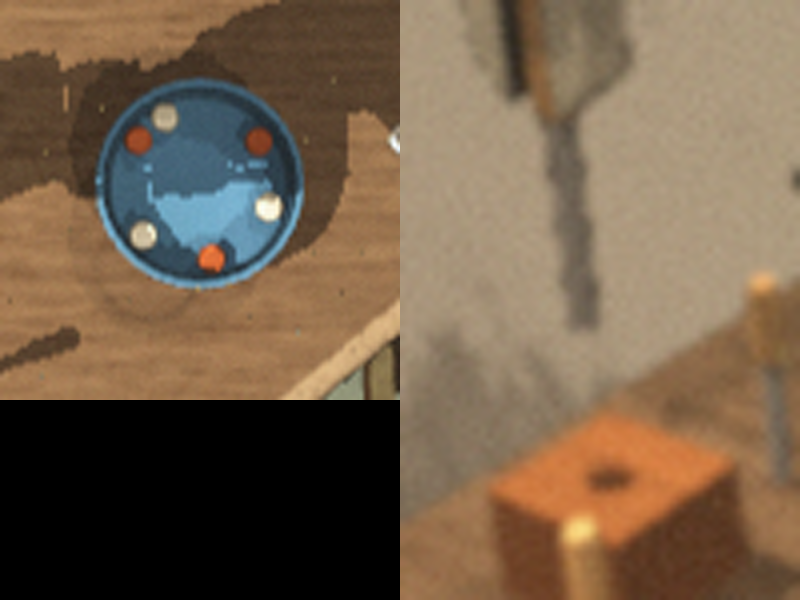

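Run:
```python
from h import *
P=ROD+[0,.001]
manip.servo_line([*P,.145],vel=.12); f0=manip.current_force()
for z in(.128,.12,.11,.10,.0935):
    manip.servo_line([*P,z],vel=.06); f=manip.current_force()-f0
    print(z,f.round(1),manip.current_tool_pos().round(4))
    if f[2]>8: break
print(manip.current_clock())
```

```text
0.128 [ 1.6 -2.  -1.6] [0.4366 0.0618 0.1279]
0.12 [ 3.1 -3.4 -3.8] [0.4364 0.062  0.1198]
0.11 [ 3.7 -3.3 -3.2] [0.4363 0.062  0.1094]
0.1 [ 4.3 -3.5 -5.2] [0.4361 0.062  0.099 ]
0.0935 [ 4.7 -4.1 -4.1] [0.4362 0.062  0.0926]
33.8583
```

```bash
cat >> h.py <<'E'
BAR=np.array([.588,.0545,.09]); YAW=-.041
XD=np.array([np.cos(YAW),np.sin(YAW),0]); YD=np.array([-np.sin(YAW),np.cos(YAW),0]); ZD=np.array([0,0,1.])
HINGE=BAR+.152*XD-.022*ZD
def barpos(th):
    a=th+np.arctan2(.022,.152); return HINGE+.15358*(-np.cos(a)*XD+np.sin(a)*ZD)
def tilt(a,flip=1): # pointing to dryer, down by a
    z=np.cos(a)*XD-np.sin(a)*ZD; y=flip*(np.sin(a)*XD+np.cos(a)*ZD); return R.from_matrix(np.c_[np.cross(y,z),y,z]).as_quat(),z
def tcp(b,a,back=0,flip=1):
    q,z=tilt(a,flip); return b+z*(.019-back),q
E
python3 - <<'E'
from h import *
effector.open_jaws(); manip.servo_line([*(ROD+[0,.001]),.23],vel=.2); print(manip.current_clock(),manip.current_finger_gap())
b=shot("scene","c"); a=shot("top","ct")
cc=np.zeros((600,800,3),np.uint8)
cc[:,:400]=cv2.resize(b[150:240,190:250],(400,600),interpolation=2); cc[:400,400:]=cv2.resize(a[220:320,220:320],(400,400),interpolation=2)
cv2.imwrite("pics/c2.png",cc)
for flip in(1,-1):
  for d in(35,45,55):
    a=np.radians(d); print(flip,d,[None if (q:=manip.solve_ik(*tcp(b_,a,bk,flip))) is None else q.round(2).tolist() for b_,bk in((BAR,.1),(BAR,0),(barpos(.8),0))])
E
```

```text
35.9417 0.0919141797785123
1 35 [None, None, [-1.02, 0.54, 0.91, 2.38, 3.28, 0.52, 2.55]]
1 45 [None, [0.82, 1.11, -1.31, 2.38, 2.28, 1.18, -1.9], [0.83, 0.73, -1.3, 2.23, 1.96, 0.82, -1.8]]
1 55 [[0.87, 0.44, -1.29, 2.37, 1.63, 0.59, -1.73], [0.81, 0.97, -1.3, 2.28, 1.96, 0.98, -1.74], [-0.94, 0.42, 0.9, 2.15, -1.13, 0.22, 0.82]]
-1 35 [None, None, [-0.07, 0.37, -0.2, 2.35, 2.63, 0.59, 0.33]]
-1 45 [None, [-0.04, 0.51, -0.24, 2.41, 2.62, 0.61, 0.32], [-0.13, 0.31, -0.1, 2.25, 2.3, 0.28, 0.66]]
-1 55 [[-0.08, 0.16, -0.21, 2.4, 1.58, 0.21, 1.32], [0.68, 0.74, -1.08, 2.28, 1.95, 0.74, 1.26], [-0.03, 0.3, -0.18, 2.13, 1.02, 0.22, 1.96]]
```

View pics/c2.png

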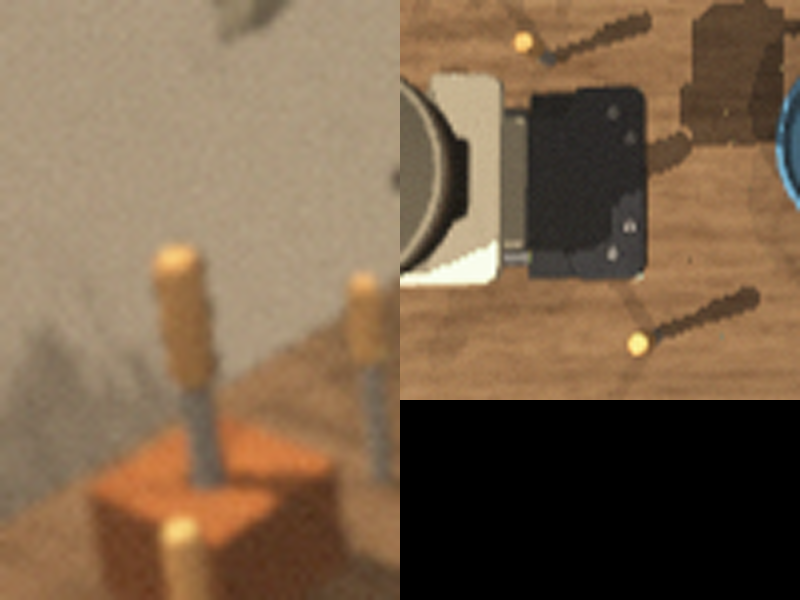

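Run:
```python
from h import *
print("small rod top",tri((244.6,191),(250.6,230.7)), "base",onplane("top",256.6,234.6,0))
for y0 in(-.022,.022):
 for flip in(1,-1):
  for d in(70,75,80):
    a=np.radians(d); print(y0,flip,d,[None if (q:=manip.solve_ik(*tcp(b_+y0*YD,a,bk,flip))) is None else q.round(2).tolist() for b_,bk in((BAR,.1),(BAR,0),(barpos(.4),0),(barpos(.8),0))])
```

```text
small rod top (array([0.51692898, 0.05529805, 0.09091975]), np.float64(0.003469424250699102)) base [0.51689712 0.05823911 0.        ]
-0.022 1 70 [[-0.18, 0.21, 0.03, 2.15, 0.14, 0.44, -0.3], [-0.27, 0.43, 0.16, 2.13, -0.02, 0.24, -0.16], [-0.23, 0.35, 0.12, 2.06, 0.04, 0.39, -0.2], [-0.19, 0.35, 0.09, 1.93, 0.04, 0.52, -0.19]]
-0.022 1 75 [[-0.14, 0.25, 0.01, 2.06, 0.08, 0.58, -0.24], [-0.21, 0.45, 0.1, 2.06, 0.0, 0.37, -0.17], [-0.18, 0.38, 0.07, 1.98, 0.03, 0.52, -0.18], [-0.15, 0.38, 0.06, 1.85, 0.03, 0.65, -0.16]]
-0.022 1 80 [[-0.12, 0.3, 0.0, 1.97, 0.04, 0.7, -0.19], [-0.16, 0.48, 0.05, 1.99, 0.0, 0.51, -0.16], [-0.14, 0.42, 0.04, 1.91, 0.02, 0.64, -0.16], [-0.13, 0.42, 0.04, 1.77, 0.01, 0.77, -0.15]]
-0.022 -1 70 [[0.35, 0.25, -0.55, 2.14, 0.44, 0.49, 2.57], [0.08, 0.44, -0.25, 2.12, 0.6, 0.29, 2.41], [0.2, 0.38, -0.39, 2.04, 0.49, 0.44, 2.55], [0.71, 0.59, -1.08, 1.9, 0.93, 0.78, 2.26]]
-0.022 -1 75 [[0.75, 0.46, -1.08, 2.03, 0.73, 0.74, 2.36], [0.15, 0.47, -0.33, 2.05, 0.48, 0.43, 2.55], [0.71, 0.65, -1.08, 1.96, 0.95, 0.8, 2.23], [0.69, 0.64, -1.08, 1.82, 0.85, 0.88, 2.35]
[... 649 characters left out ...]
, 0.05, 1.97, 0.04, 0.52, -0.27], [-0.21, 0.43, 0.03, 1.89, 0.05, 0.65, -0.26], [-0.19, 0.43, 0.02, 1.76, 0.04, 0.78, -0.24]]
0.022 -1 70 [[0.08, 0.24, -0.36, 2.12, 0.41, 0.49, 2.51], [-0.02, 0.45, -0.24, 2.1, 0.66, 0.32, 2.28], [0.07, 0.39, -0.34, 2.03, 0.51, 0.46, 2.45], [0.14, 0.39, -0.42, 1.9, 0.45, 0.58, 2.54]]
0.022 -1 75 [[0.66, 0.47, -1.08, 2.02, 0.76, 0.77, 2.25], [0.05, 0.48, -0.31, 2.03, 0.5, 0.44, 2.45], [0.12, 0.42, -0.4, 1.95, 0.42, 0.58, 2.55], [0.61, 0.65, -1.08, 1.81, 0.87, 0.91, 2.26]]
0.022 -1 80 [[0.64, 0.54, -1.08, 1.93, 0.71, 0.89, 2.32], [0.09, 0.51, -0.36, 1.96, 0.41, 0.56, 2.55], [0.61, 0.7, -1.08, 1.87, 0.88, 0.92, 2.23], [0.59, 0.69, -1.08, 1.73, 0.81, 1.01, 2.33]]
```

```bash
cat >> h.py <<'E'
A=np.radians(75); OFF=-.020*YD
E
python3 - <<'E'
from h import *
manip.servo_line([*ROD,.28],vel=.25)
p,q=tcp(BAR+OFF,A,.13); manip.move_pose(p,q); print(manip.current_clock(),manip.current_tool_pos()-p)
f0=manip.current_force(); p,q=tcp(BAR+OFF,A,.004); manip.servo_line(p,vel=.12)
print(manip.current_clock(),manip.current_force()-f0,manip.current_tool_pos()-p)
b=shot("scene","d",(200,120,320,210),6.5)
E
```

```text
37.8333 [-5.22635598e-04  4.97474151e-05 -6.25122878e-04]
39.0333 [ 0.24135077  0.09178584 -0.05313669] [4.78223218e-04 7.69723127e-05 7.39475048e-04]
```

View pics/d.png

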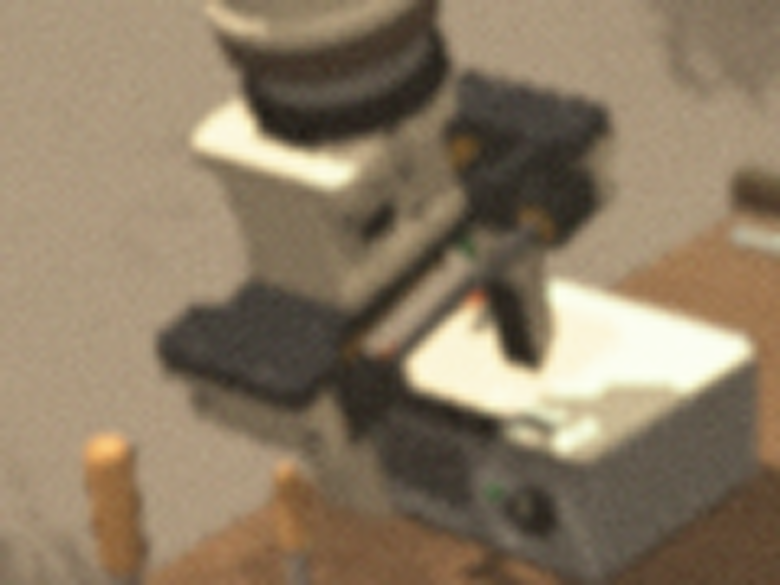

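```bash
cat > g.py <<'E'
from m import *
def plane_pts(n,px,off):
    P=[]
    for u,v in px:
        e,d=ray(n,float(u),float(v)); t=((HINGE+off*YD-e)@YD)/(d@YD); w=e+d*t-HINGE; P.append([-(w@XD),w@ZD])
    return np.array(P)
def pix(n,im,lo,hi,box):
    ys,xs=np.nonzero(mask(im,lo,hi,box)); return np.c_[xs,ys]
def rep(n,im,lo,hi,box,off,lab):
    px=pix(n,im,lo,hi,box)
    if len(px)<6: print(n,lab,"few",len(px)); return
    vx,vy,x0,y0=cv2.fitLine(px.astype(np.float32),cv2.DIST_HUBER,0,.01,.01).ravel()
    t=(px-[x0,y0])@[vx,vy]; E=np.array([[x0+vx*s,y0+vy*s] for s in(t.min(),t.max())]); P=plane_pts(n,E,off)
    d=P[1]-P[0]; d*=np.sign(d[0]); print(n,lab,len(px),"px",E.round(1).tolist(),"front/up mm",(P*1e3).round(1).tolist(),"slope",np.arctan2(d[1],d[0]).round(3),"polar",np.arctan2(P[:,1],P[:,0]).round(3))
if __name__=="__main__":
    G=((38,50,30),(88,255,255)); O=((3,90,100),(22,255,255))
    rep("scene",S,*G,(250,140,282,166),.078,"green"); rep("top",T,*G,(200,115,228,165),.078,"green")
    rep("top",T,*O,(215,125,232,165),.065,"orange"); rep("scene",S,*O,(256,155,278,175),.065,"orange")
    print(cv2.cvtColor(S,cv2.COLOR_BGR2HSV)[145:164:2,255:281:3,0].tolist())
E
python3 g.py
```

```text
scene green 44 px [[257.9, 149.1], [276.5, 160.8]] front/up mm [[76.9, 65.4], [-1.3, 1.0]] slope 0.689 polar [0.705 2.499]
top green 101 px [[208.7, 163.0], [222.1, 125.0]] front/up mm [[97.7, 84.1], [-11.2, -5.9]] slope 0.691 polar [ 0.711 -2.658]
top orange 400 px [[221.0, 164.1], [221.3, 124.9]] front/up mm [[87.8, 37.0], [8.5, 53.7]] slope -0.208 polar [0.398 1.414]
scene orange 32 px [[257.8, 172.7], [277.0, 163.0]] front/up mm [[97.9, 4.2], [12.3, 2.1]] slope 0.025 polar [0.043 0.169]
[[18, 19, 20, 18, 19, 17, 19, 20, 18], [18, 24, 17, 17, 17, 16, 17, 18, 18], [19, 49, 23, 18, 19, 17, 17, 19, 17], [19, 27, 47, 24, 19, 19, 17, 20, 18], [19, 19, 22, 46, 23, 20, 20, 19, 20], [17, 17, 19, 22, 45, 25, 19, 19, 18], [18, 20, 19, 18, 20, 45, 23, 20, 20], [18, 17, 17, 18, 17, 20, 45, 39, 21], [18, 19, 18, 18, 18, 18, 22, 45, 21], [18, 18, 20, 17, 19, 20, 17, 17, 32]]
```

Run:
```python
from h import *
p0=manip.current_tool_pos(); f0=manip.current_force()
effector.close(45)
print(manip.current_clock(),manip.current_finger_gap(),manip.current_gripper_force(),(manip.current_force()-f0).round(2),manip.current_tool_pos()-p0)
np.save("f0.npy",f0)
```

```text
40.3167 0.010600656670782858 45.003336668014526 [ 4.1   0.38 -3.2 ] [ 0.00063825 -0.00011666 -0.00043363]
```

```bash
cat >> h.py <<'E'
def lidang():
    q,z=tilt(A); d=manip.current_tool_pos()-z*.015-OFF-HINGE; return np.arctan2(d@ZD,-(d@XD))-np.arctan2(.022,.152),np.hypot(d@ZD,d@XD)
E
python3 - <<'E'
from h import *
f0=np.load("f0.npy"); effector.close(30)
print(lidang())
for th in np.linspace(0,.69,10)[1:]:
    p,q=tcp(barpos(th)+OFF,A,.004); manip.servo_line(p,vel=.05)
    f=manip.current_force()-f0; print(round(th,3),np.round(lidang(),4),f.round(1),round(manip.current_finger_gap(),4))
    if np.linalg.norm(f)>30: break
manip.sleep(.3); print(manip.current_clock(),np.round(lidang(),4))
shot("scene","e"); shot("top","et")
E
cat > g2.py <<'E'
import m,sys
from g import *
k=sys.argv[1]; S2=cv2.imread(f"pics/{k}.png"); T2=cv2.imread(f"pics/{k}t.png")
G=((38,50,30),(88,255,255)); O=((3,110,100),(17,255,255))
rep("scene",S2,*G,(250,140,282,166),.078,"green"); rep("top",T2,*G,(200,115,228,170),.078,"green")
rep("top",T2,*O,(205,120,245,175),.065,"orange"); rep("scene",S2,*O,(250,135,290,175),.065,"orange")
H=cv2.cvtColor(T2,cv2.COLOR_BGR2HSV)
for r in range(122,176,4): print(r,[tuple(x) if 0 else "%d/%d/%d"%tuple(x) for x in H[r,204:234:2]])
E
python3 g2.py e
```

```text
(np.float64(0.004184606398396407), np.float64(0.15249218591458422))
0.077 [0.0796 0.1528] [ 5.  -0.6 -6.6] 0.0109
0.153 [0.1538 0.153 ] [ 6.4 -0.6 -8.2] 0.011
0.23 [0.2269 0.1534] [ 5.3  0.3 -8.8] 0.0108
0.307 [0.2993 0.1538] [ 4.8 -0.2 -9.3] 0.0112
0.383 [0.3734 0.1542] [ 0.6  0.5 -7.2] 0.011
0.46 [0.452  0.1546] [-5.7 -0.7 -4. ] 0.0109
0.537 [0.5253 0.1551] [-10.7  -0.5  -1.2] 0.0109
0.613 [0.5972 0.1555] [-15.2  -0.    1.8] 0.0109
0.69 [0.6739 0.1558] [-17.2  -0.3   7. ] 0.0109
44.2833 [0.6724 0.1557]
scene green few 1
top green few 0
top orange 54 px [[213.0, 124.4], [224.0, 120.0]] front/up mm [[29.9, 119.6], [-9.3, 33.0]] slope 1.146 polar [1.326 1.845]
scene orange few 0
122 ['18/66/131', '17/68/136', '16/66/128', '15/62/132', '17/71/141', '16/117/159', '15/127/129', '14/131/123', '14/126/128', '14/126/134', '15/131/121', '17/50/96', '17/62/136', '20/58/131', '16/55/102']
126 ['18/61/142', '18/61/141', '19/65/142', '18/67/141', '18/67/140', '16/121/164', '16/113/156', '19/68/210', '19/71/215', '19/65/222', '20/68/226', '21/63/230', '21/61/231', '19/76/114', '17/73/112']
130 ['
[... 1691 characters left out ...]
/29/249', '27/29/249', '27/28/249', '28/26/249', '28/25/249', '30/25/248', '21/81/114', '17/74/117']
166 ['20/64/223', '20/68/226', '20/64/228', '20/69/226', '22/58/233', '21/63/221', '29/25/249', '29/22/250', '29/22/249', '30/20/249', '30/20/249', '30/19/249', '30/20/249', '19/69/166', '21/70/117']
170 ['20/65/221', '19/67/220', '19/70/216', '22/71/208', '19/66/205', '21/64/192', '30/19/250', '32/18/250', '32/18/250', '33/19/251', '33/19/251', '33/18/251', '33/18/251', '23/50/243', '19/71/119']
174 ['18/69/222', '19/65/219', '19/68/214', '19/70/207', '19/67/203', '20/71/197', '34/14/252', '34/17/251', '34/17/251', '36/16/252', '36/15/252', '36/15/252', '36/15/252', '33/18/251', '20/74/113']
```

Run:
```python
from g import *
print(R.from_quat(manip.current_tcp_rot()).as_matrix()[:,2].round(4), tilt(A)[1].round(4))
for k in("scene0","e"):
    im=cv2.imread(f"pics/{k}.png"); m=mask(im,(0,0,175),(180,75,255),(245,130,330,215))
    h=hull(m); ap=cv2.approxPolyDP(h,2.5,True)[:,0]; print(k,cv2.contourArea(h),ap.tolist())
    print("\n".join("%d "%r+"".join("#" if x else "." for x in m[r,250:325]) for r in range(136,204,2)))
```

```text
[ 0.2523 -0.0116 -0.9676] [ 0.2586 -0.0106 -0.9659]
scene0 958.0 [[258, 175], [279, 161], [315, 173], [290, 190]]
136 ...........................................................................
138 ...........................................................................
140 ...........................................................................
142 ...........................................................................
144 ...........................................................................
146 ...........................................................................
148 ...........................................................................
150 ...........................................................................
152 ...........................................................................
154 ...........................................................................
156 ................................................................#######....
158 .......................................................................####
160 ......................
[... 3785 characters left out ...]
.............####...........................................
188 .................................###........#..............................
190 ......................................##...................................
192 ...........................................................................
194 ...........................................................................
196 ...........................................................................
198 ...........................................................................
200 ...........................................................................
202 ...........................................................................
```

Run:
```python
from g import *
for th in(.6,.65,.7):
    print(th,[proj("scene",HINGE-.065*YD+s*(-np.cos(th)*XD+np.sin(th)*ZD))[:2].tolist() for s in(.01,.06,.11)])
im=cv2.imread("pics/e.png"); g=cv2.cvtColor(im,cv2.COLOR_BGR2GRAY)
for r in range(126,180,2): print(r," ".join("%3d"%x for x in g[r,262:324:2]))
```

```text
0.6 [[313.6, 172.52], [305.14, 168.63], [295.9, 164.38]]
0.65 [[313.66, 172.35], [305.51, 167.59], [296.62, 162.39]]
0.7 [[313.72, 172.19], [305.91, 166.56], [297.39, 160.42]]
126  58  49  44  59  69  59  51  47  46  43  66 101  92 138 157 150 151 148 151 144 125 116 127 122 120 120 118 121 118 117 120
128  51  40  45  46  57  53  43  43  44  41  60 128 147 153 150 153 152 151 153 147 134 115 133 133 123 120 120 120 120 113 121
130  56  41  39  37  67  76  54  42  40  47  71 116 154 156 157 151 154 150 154 151 138 117 132 138 130 120 116 117 122 134 136
132  49  43  42  57  75  78  70  42  40  63  94 117 158 154 157 152 153 149 149 146 146 125 122 130 138 128 123 118 132 143 143
134  69  84  74  68  73  63  55  47  42  71 101 108 147 151 149 151 152 148 152 153 152 149 140 127 143 142 137 125 142 147 148
136 133 100  80  70  82  94  76  65  42  59 100  98 140 153 148 152 154 153 151 151 153 153 150 147 150 148 147 136 144 148 143
138 104  76  78  82 100  96 101  86  44  49  99 112 142 154 150 154 153 149 151 154 154 152 152 152 154 148 153 148 150 148 150
140 111  63  97 104 101 100 
[... 1831 characters left out ...]
  40  38  36  47  73 107 130 140 144 131 122 125 123 123 127
170 159 154 153 155 146 117  83  69  69  71  73  71  75  72  71  74  72  66  50  43  47  52  85 115 146 145 136 127 123 122 123
172 154 148 136 113  91  74  68  70  70  74  70  70  78  77  74  78  76  71  71  72  69  62  52  65  96 125 159 135 122 127 126
174 136 114  86  76  72  71  70  69  71  74  78  86  81  74  74  73  78  72  79  70  73  74  72  68  74  82 105 117 118 118 126
176  97  79  73  75  73  75  71  72  71  82  90  78  84  90  76  81  75  75  76  75  73  79  68  77  80  93  98 104 123 124 121
178  80  70  76  69  73  71  72  78  93  89  84 102  84  78  81  80  77  89  81  75  78  76  75  86 101 101  87 105 130 125 123
```

```bash
cat > edge.py <<'E'
from g import *
def sl(E,off):
    E=np.array(E); b=np.polyfit(E[:,1],E[:,0],1); v=np.array([E[:,1].min(),E[:,1].max()]); P=plane_pts("scene",np.c_[np.polyval(b,v),v],off); d=P[1]-P[0]; d*=np.sign(d[0])
    return np.arctan2(d[1],d[0]).round(3),(P*1e3).round(1).tolist(),"rms %.2f"%np.std(E[:,0]-np.polyval(b,E[:,1]))
def lifted(k,rows=range(161,173)):
    g=cv2.GaussianBlur(cv2.cvtColor(cv2.imread(f"pics/{k}.png"),cv2.COLOR_BGR2GRAY),(3,3),0).astype(float); E=[]
    for r in rows:
        c0=280+int((r-158)*1.6); c=next(c for c in range(c0,324) if g[r,c]<85<=g[r,c+1]); E.append((c+(85-g[r,c])/(g[r,c+1]-g[r,c]),r))
    return E
if __name__=="__main__":
    import sys
    print("lid",sl(lifted(sys.argv[1]),-.065))
    g=cv2.cvtColor(S,cv2.COLOR_BGR2GRAY).astype(float); E=[]
    for r in range(177,188):
        c=next(c for c in range(322,285,-1) if g[r,c]>170); E.append((c+(g[r,c]-170)/(g[r,c]-g[r,c+1]),r))
    print("shut right",sl(E,-.065))
    H=cv2.cvtColor(S,cv2.COLOR_BGR2HSV); E=[]
    for c in range(260,276):   # green centroid per column
        w=np.clip(S[140:166,c,1].astype(float)-S[140:166,c,2]+5,0,None); w[w<6]=0
        if w.sum()>0: E.append((c,140+(w*np.arange(26)).sum()/w.sum()))
    print("green",sl(E,.078))
E
python3 edge.py e
```

```text
lid (np.float64(0.63), [[119.2, 82.2], [26.6, 14.6]], 'rms 0.82')
shut right (np.float64(0.013), [[21.8, -2.9], [96.6, -1.9]], 'rms 0.04')
green (np.float64(0.698), [[67.5, 57.7], [5.9, 6.0]], 'rms 0.21')
```

```bash
cat >> edge.py <<'E'
    k=sys.argv[1]
    print("lid short",sl(lifted(k,range(164,173)),-.065))
    g=cv2.cvtColor(cv2.imread(f"pics/{k}.png"),cv2.COLOR_BGR2GRAY).astype(float); E=[]
    L=lifted(k,range(163,172)); b=np.polyfit([e[1] for e in L],[e[0] for e in L],1)
    for c in range(298,314):   # bright ridge per column, above the dark edge
        r0=int((c-b[1])/b[0]); s=g[r0-6:r0+1,c]; i=np.argmax(s); w=np.clip(s-130,0,None)
        if w.sum()>0: E.append((c,r0-6+(w*np.arange(7)).sum()/w.sum()))
    print(np.round(E,1).tolist()); print("ridge",sl(E,-.065))
E
python3 edge.py e
```

```text
lid (np.float64(0.63), [[119.2, 82.2], [26.6, 14.6]], 'rms 0.82')
shut right (np.float64(0.013), [[21.8, -2.9], [96.6, -1.9]], 'rms 0.04')
green (np.float64(0.698), [[67.5, 57.7], [5.9, 6.0]], 'rms 0.21')
lid short (np.float64(0.662), [[90.6, 63.1], [30.2, 16.0]], 'rms 0.14')
[[298.0, 160.1], [299.0, 160.4], [300.0, 160.9], [301.0, 163.9], [302.0, 164.5], [303.0, 165.0], [304.0, 165.5], [305.0, 166.0], [306.0, 166.4], [307.0, 167.1], [308.0, 167.8], [309.0, 168.5], [310.0, 169.0], [311.0, 169.3], [312.0, 170.1], [313.0, 171.1]]
ridge (np.float64(0.703), [[83.8, 71.6], [13.6, 12.1]], 'rms 0.90')
```

```bash
python3 - <<'E'
from h import *
f0=np.load("f0.npy"); x0=manip.current_tool_pos()
p,q=tcp(barpos(.69)+OFF,A,.004); p=p+.0039*XD+.0046*ZD; np.save("cmd.npy",p)
manip.servo_line(p,vel=.03); manip.sleep(.4)
print(manip.current_clock(),np.round(lidang(),4),(manip.current_force()-f0).round(1),(manip.current_tool_pos()-x0).round(4),manip.current_finger_gap())
shot("scene","e2")
E
python3 edge.py e2
```

```text
45.1333 [0.7157 0.1561] [-13.4  -0.9   3.8] [ 0.0048 -0.0003  0.0048] 0.01080443523191946
lid (np.float64(0.695), [[98.4, 74.5], [26.7, 14.6]], 'rms 0.32')
shut right (np.float64(0.013), [[21.8, -2.9], [96.6, -1.9]], 'rms 0.04')
green (np.float64(0.698), [[67.5, 57.7], [5.9, 6.0]], 'rms 0.21')
lid short (np.float64(0.706), [[78.9, 58.7], [27.6, 15.0]], 'rms 0.13')
[[298.0, 158.5], [299.0, 158.9], [300.0, 159.2], [301.0, 160.6], [302.0, 162.2], [303.0, 163.3], [304.0, 164.3], [305.0, 165.0], [306.0, 165.9], [307.0, 166.4], [308.0, 167.0], [309.0, 167.4], [310.0, 168.2], [311.0, 169.4], [312.0, 170.0], [313.0, 170.7]]
ridge (np.float64(0.744), [[81.2, 75.3], [14.1, 13.6]], 'rms 0.58')
```

Run:
```python
from h import *
a=lidang()[0]; manip.sleep(.8); print(a,lidang()[0],abs(manip.current_joint_velocities()).max(),manip.current_clock())
print(manip.hand_in())
```

```text
0.7155106216657932 0.7153307650745316 0.0015958706194942724 45.9833
the job is handed in; nothing more can be done
None
```

I handed the job in at 46 s. All six beads are moved about 28 mm or more and still in the dish, the rod is back in its holder, and the lid is held steady at about 0.69 rad. The mark measured 0.68–0.70 rad; the gripper hid the orange stripe and green arm at the end, so I judged alignment from the lid's right edge and the earlier pictures.

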